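Lay the retaining bar over the assembly fixture

ROBOT

A 7-joint arm with a two-finger parallel gripper is mounted at the origin on the work surface. World frame = base frame: x ahead of the robot, y to its left, z up, the work surface at z = 0. Lengths are in m, angles in rad, forces in N, time in s.
With the tool pointing down it reaches from about 0.425 to 0.875 m from the base axis. Payload 4.7 kg.
Tool frame: the origin (TCP) lies midway between the tips of the shut fingers; the grasp point (between the pads) lies 19 mm behind it (ctrl.grip_depth is the distance from the TCP to the grasp point, in m); z points along the fingers, y is the direction in which the jaws open and shut (so a half turn about z gives the same grasp; the last joint's range is limited). The gripper opens to 87 mm and grips with 3 to 60 N. Pads are 19 mm wide; open, the fingers measure 117 mm over their backs; the gripper's body (75 mm by 190 mm) begins 51 mm behind the grasp point.
Start: joints at [1.258, 0.321, -0.07, 1.45, 0.023, 1.371, -0.057], TCP at [0.209, -0.616, 0.223] pointing down, gripper open.
Joint ranges: [-2.86, 2.86], [-0.3, 2.09], [-1.38, 1.24], [0.06, 2.45], [-1.56, 4.7], [0.09, 2.05], [-2.69, 2.69]. Speed limits (rad/s): [2.57, 2.57, 3.14, 3.14, 3.14, 3.14, 3.14].

INTERFACE

Orientations are given as a rotation vector (axis times angle).
In Python, from bench import ctrl gives the robot as it stands. The module is installed in compiled form; this text tells all that it offers.
- The arm moves only by the shell command python3 -m inch 'ROWS' [FORCE]. ROWS is JSON, a list of rows, each a list of 5 numbers: the opening, from -1 (shut) to 1 (fully open), so that 0 is half open, then the shift along the tool's x, y, z in mm, then the turn about the tool's z in rad. In form: [[fingers, tx, ty, tz, twist], ...]. A call has 1 to 5 rows; each row shifts and turns the pose as measured when the row begins, along the tool's axes as they then stand; what a row does not reach is not made up. A row lasts 1/8 s, in which the tool goes at most 62.5 mm and 10.7 degrees, less where a joint would pass 70% of its speed; a pose out of reach is approached as far as the arm can. A call is refused whole if a number of a shift passes 62.5 or a number of a turn 0.188, either way. A call with a gripper value outside its range is refused whole. The fingers move at their own pace and stop on an object; FORCE is the grip in N (left out, the last holds). Time passes only in rows, so rows that do not move let the fingers close. It gives the time, the measured TCP pose, the force and the opening at its end, in the units of the state.
- ctrl.get_state(): the state, without advancing time (a new reading comes with each control period).
- ctrl.get_image(name): name is "side" or "top"; returns a dict with "color" (400x640x3 uint8, red, green, blue), "range_z" (400x640 float32, m along the optical axis (not along the pixel's ray), 0 where there is no reading), "K" (3x3 intrinsics, pixels), "R" (3x3) and "t" (3): a world point X has camera coordinates R X + t. Camera axes: x right, y down, z forward; pixel columns grow to the right and rows downward; lengths in m; the calibration is good to about 2 mm. A picture is of the moment at which its call begins.
- ctrl.close_job(): hands the job in, once; it reports no verdict.
The state is a dict: "time": time; "joint_positions": joint angles; "qd": joint speeds; "joint_torque": joint torques, N m; "position": TCP position; "tool_rot": TCP orientation; "ft_force": force on the tool from outside, world axes, zero at the start; "torque": the same for the moment, N m; "grip_width": opening from 0.0 (shut) to 1.0 (fully open).
Only numpy, scipy, OpenCV 4.12 (cv2) and the standard library are available. Lean on these libraries where they do the work, as an engineer would, in place of code of your own. Each camera call takes 0.05 s, during which the arm holds its last target. There are 200 camera calls.

TASK

Take the retaining bar (the one with a grip block on top) from the sloping plywood rack and lay it squarely across the fixture's two support blocks, its boss end over the block that carries the steel key. Feel for the key so that the notch under the bar drops right over it and the bar lies level and flush on both blocks, then let go. Leave all the other things where they are.

Things in the scene. Friction and masses are not known exactly. Their poses are not given: they have to be found in the camera images.
- bar: Retaining bar: plain steel, 200 long (its x) x 36 wide (y) x 16 mm thick, 0.3 to 0.65 kg. Origin at the centre of its flat underside, z out of its top. A notch is cut across its underside at x = +65; a boss 24 x 36 mm, 6 mm high, on the top right above the notch marks that end. It starts in either lane of the rack, grip up, boss end uphill (x up the slope), low end at the lip.
- grip (a point): Centre of the bar's black grip block (60 long along the bar's x, 16 mm wide along y), which stands at the middle of the bar's top from 16 to 48 mm above the underside; this point is 32 mm above the underside. The place to hold the bar: pinch across y. It is near the centre of mass. Axes as the bar's.
- notch (a point): Middle of the mouth of the notch in the bar's underside (bar x = +65, y = 0, z = 0 mm). The notch is 12 mm wide along x, 9 mm deep, and runs right across the bar. Axes as the bar's.
- fixture: Fixture, fixed to the bench: aluminium base plate 150 (x) x 300 (y) x 12 mm, origin under its centre. The support blocks stand on it on its y axis, 65 mm either side of the centre; between them a dark channel workpiece, top at 44 mm. Near the corners x = +58, y = +120 and -120 mm stand open toggle clamps with red handles, 125 mm high, clear of the bar.
- support_key: Grey support block with the key, fixed: 50 (x) x 60 (y) x 45 mm high, origin at the centre of its underside (on the plate, 12 mm above the bench), flat top 45 mm above the origin. It may be the fixture's +y or -y block. Its y lies along the line of the two blocks. A steel key lies across its top (see key_block_top).
- key_block_top (a point): Centre of the keyed block's flat top, not of the key. The key is a rib 8 mm wide (y), 7 mm high, top edges bevelled, 44 mm long (x). It is fixed in a new place each time, its centre line 6 to 17 mm from this point along y, on either side: not measured, find it by touch (or sight). Until the notch is over it that end of the bar rides 7 mm high.
- support_plain: The other grey support block, fixed, same size, no key: 50 (x) x 60 (y) x 45 mm high, origin at the centre of its underside, 130 mm from the keyed block's along the fixture's y.
- rack: Plywood rack, fixed, 250 mm up the slope and 230 mm wide, origin under its centre at bench level. Its board slopes 0.38 rad (22 degrees), rising towards its +x, away from the robot; board top 75 mm above the bench at the centre. Two lanes centred at y = +55 and -55 mm between walls 14 mm high (square to the board), with a lip 14 mm high at the low end.
- plain_bar: Bystander: plain steel bar 200 x 36 x 16 mm without grip or notch, in the rack's other lane. Origin at the centre of its underside.
- gauge_block: Bystander: steel block 25 x 60 x 20 mm on the fixture's base plate. Origin under its centre.
- screwdriver: Bystander: screwdriver 200 mm long lying on the bench beyond the fixture.
- bracket: Bystander: steel angle bracket 70 x 50 x 50 mm, on the bench. Origin under its centre.
- bracket2: Bystander: second angle bracket, the same.
- collar: Bystander: dark steel collar, 60 mm across, 30 mm high. Origin under its centre.
- oil_can: Bystander: grey can, 56 mm across, 130 mm high. Origin under its centre.
- carton: Bystander: cardboard carton 110 x 80 x 60 mm. Origin under its centre.

How it is judged:
By the outcome, as a careful person would: the job done as asked, in the order asked, and still so for the second after the job is handed in, with the robot touching nothing.
It also fails if it takes over 51 s, if anything falls off the work surface, if the arm or the gripper's body presses on something with over 40 N, if the wrist force passes 120 N, or if a joint passes its speed limit or range.

## Working session

There is one attempt and no reset: what is moved stays moved. The work goes in short steps, Python scripts to look and compute and a shell command to move; the robot and the scene stay as the last step left them, time stands still between calls to the robot, and variables do not carry over. Pictures are saved under pics/ and viewed, about 8 in all and at most 12, crops included, and the job is handed in when it is done.

```bash
mkdir -p pics
python3 - <<'E'
from bench import ctrl
import cv2,numpy as np
for n in("top","side"):
    d=ctrl.get_image(n); np.savez(n+".npz",**d); cv2.imwrite(f"pics/{n}0.png",d["color"][:,:,::-1])
    print(n,d["K"].tolist(),np.round(d["R"],3).tolist(),d["t"], "cam",-d["R"].T@d["t"])
s=ctrl.get_state();print({k:s[k] for k in("time","position","tool_rot","ft_force","grip_width")},ctrl.grip_depth)
E
```

```text
top [[473.30822558074453, 0.0, 311.2420845924904], [0.0, 473.30822558074453, 199.78306980358053], [0.0, 0.0, 1.0]] [[-0.018, -1.0, 0.02], [-0.99, 0.015, -0.143], [0.143, -0.022, -0.99]] [0.05256333 0.56695968 1.30989003] cam [0.37517144 0.07328542 1.37618811]
side [[503.5151977376559, 0.0, 320.105524126236], [0.0, 503.5151977376559, 200.6040888309909], [0.0, 0.0, 1.0]] [[-0.988, -0.152, 0.018], [-0.128, 0.76, -0.637], [0.083, -0.632, -0.771]] [0.58938427 0.0810417  1.31247698] cam [0.48452064 0.85675154 1.0524989 ]
{'time': 0.1, 'position': array([ 0.20846131, -0.61515681,  0.22156179]), 'tool_rot': array([-3.09811354e+00, -5.10841978e-01,  5.68555931e-04]), 'ft_force': array([-0.01749097, -0.26533636, -0.69002897]), 'grip_width': 1.000643663270952} 0.0187
```

View pics/top0.png

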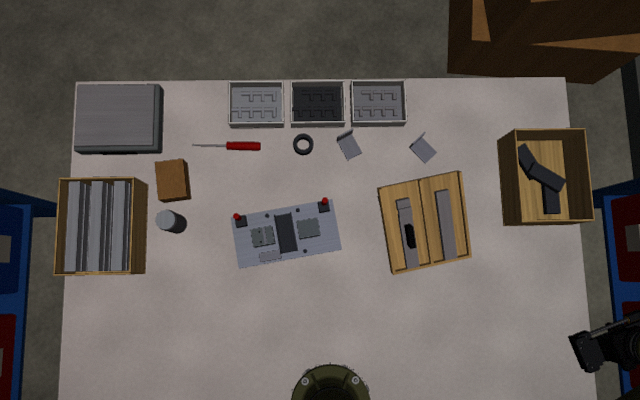

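View pics/side0.png

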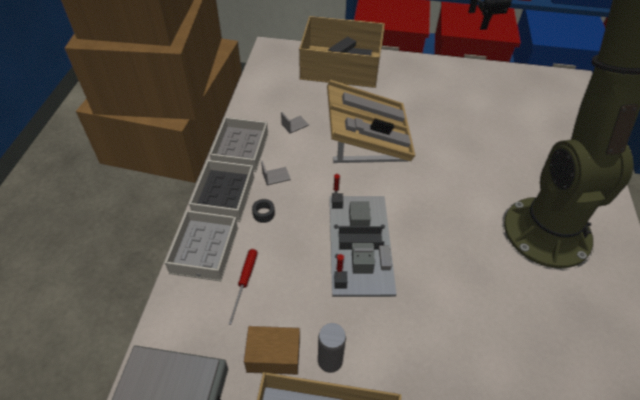

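The top view shows the bar with its grip at about (409,236) in the rack's left lane (+y) and the fixture centre near (287,233). The side view shows a rib line on the block at (362,258), which looks like the keyed block (+y). Next I'll measure these with range data and enlarged crops.

```bash
cat > h.py <<'E'
import numpy as np,cv2
def cloud(d):
    z=d["range_z"].astype(float); v,u=np.mgrid[:400,:640]; K=d["K"]
    c=np.stack([(u-K[0,2])/K[0,0]*z,(v-K[1,2])/K[1,1]*z,z],-1)
    return (c-d["t"])@d["R"]
def proj(d,X):
    c=np.atleast_2d(X)@d["R"].T+d["t"]; p=c@d["K"].T; return p[:,:2]/p[:,2:]
def ray(d,u,v,h):
    r=d["R"].T@np.linalg.solve(d["K"],[u,v,1.]); o=-d["R"].T@d["t"]; return o+r*(h-o[2])/r[2]
def crop(d,u0,v0,w,h,s): return cv2.resize(d["color"][v0:v0+h,u0:u0+w,::-1],None,fx=s,fy=s,interpolation=cv2.INTER_CUBIC)
E
python3 - <<'E'
from h import *
T=dict(np.load("top.npz"));S=dict(np.load("side.npz"))
a=crop(T,225,190,125,85,6.4); b=crop(S,320,165,85,135,4.4)
cv2.imwrite("pics/fixT.png",cv2.resize(a,(800,544))); 
c=crop(T,370,165,105,115,5)
im=np.zeros((594,800,3),np.uint8); im[:b.shape[0],:b.shape[1]]=b; c=c[:594,:800-b.shape[1]]; im[:c.shape[0],b.shape[1]:b.shape[1]+c.shape[1]]=c
cv2.imwrite("pics/mix.png",im)
P=cloud(T)
def rect(name,m):
    n,l,st,ce=cv2.connectedComponentsWithStats(m.astype(np.uint8))
    for i in range(1,n):
        if st[i,4]>60:
            q=P[l==i]; r=cv2.minAreaRect((q[:,:2]*1000).astype(np.float32)); print(name,"px",ce[i].round(),st[i,4],"rect",np.round(r[0],1),np.round(r[1],1),round(r[2],1),"z",np.percentile(q[:,2],[5,50,95]).round(4))
u0=np.zeros((400,640),bool);u0[190:275,225:350]=1
rect("blk",u0&(P[...,2]>.050)&(P[...,2]<.075))
rect("plate",u0&(P[...,2]>.006)&(P[...,2]<.12))
g=np.zeros((400,640),bool);g[165:280,370:475]=1
dark=T["color"].max(-1)<45
rect("grip",g&dark&(P[...,2]>.06))
rect("rack",g&(P[...,2]>.015))
# board plane & bar
for v in range(195,270,6): print(v,[int(x*1000) for x in P[v,396:424:2,2]])
E
```

```text
blk px [308. 227.] 383 rect [487.7  53.5] [49.9 59.6] 9.6 z [0.0525 0.057  0.0616]
blk px [262. 236.] 391 rect [466.6 181.7] [50.3 60.4] 9.7 z [0.0527 0.0575 0.0639]
plate px [286. 233.] 5322 rect [477.8 117.2] [156.3 307.7] 8.9 z [0.0084 0.014  0.0587]
grip px [410. 236.] 197 rect [ 456.2 -220.6] [66.1 16.8] 11.7 z [0.0854 0.1094 0.1234]
rack px [425. 222.] 7508 rect [ 470.4 -150.5] [242.  476.4] 11.4 z [0.0394 0.0855 0.1208]
195 [105, 105, 111, 108, 110, 109, 107, 106, 105, 107, 102, 101, 108, 116]
201 [114, 124, 117, 124, 117, 116, 119, 98, 98, 101, 95, 103, 101, 115]
207 [103, 112, 110, 116, 113, 118, 118, 114, 96, 89, 91, 92, 89, 95]
213 [86, 108, 116, 110, 111, 108, 113, 112, 110, 88, 88, 87, 85, 88]
219 [85, 87, 101, 98, 100, 98, 96, 97, 98, 83, 85, 82, 77, 80]
225 [79, 78, 92, 97, 93, 104, 110, 111, 87, 74, 77, 74, 72, 70]
231 [72, 70, 70, 89, 84, 103, 120, 122, 118, 90, 72, 68, 67, 68]
237 [67, 68, 64, 77, 83, 82, 109, 114, 108, 113, 61, 59, 63, 59]
243 [63, 55, 55, 60, 76, 68, 87, 108, 106, 111, 75, 56, 54, 50]
249 [51, 52, 51, 48, 65, 68, 71, 71, 66, 67, 69, 44, 47, 44]
255 [42, 48, 43, 46, 46, 59, 62, 61, 61, 55, 58, 40, 42, 39]
261 [41, 44, 39, 35, 39, 55, 54, 57, 52, 52, 49, 50, 33, 36]
267 [31, 34, 31, 28, 30, 36, 46, 46, 48, 46, 43, 39, 39, 41]
```

View pics/fixT.png

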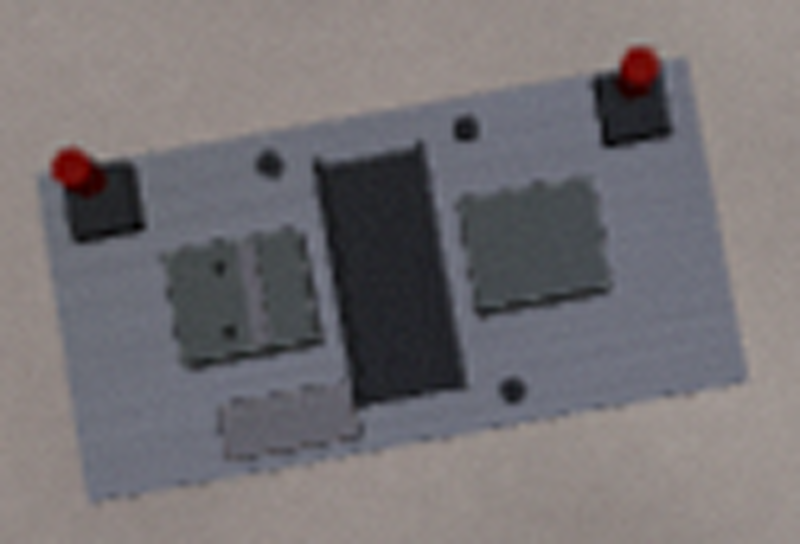

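View pics/mix.png

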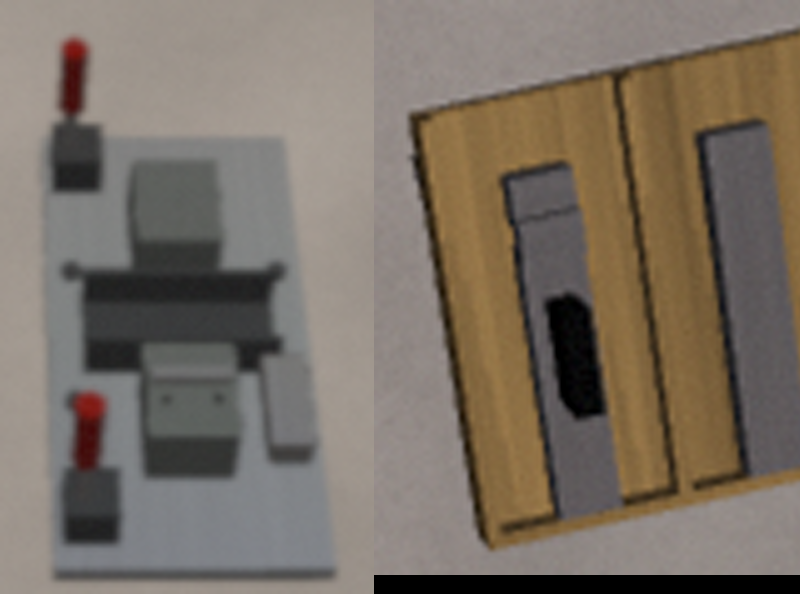

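The block at the upper image's left, (262,236), carries the key, whose rib shows at about (265,235). The bar's boss is uphill and the grip is clear. Now I'll compute the key offset, bar axis and grip point.

Run:
```python
from h import *
T=dict(np.load("top.npz"));S=dict(np.load("side.npz"));P=cloud(T)
c=np.array([466.6,181.7])/1000; p=np.array([487.7,53.5])/1000; f=(c-p)/np.linalg.norm(c-p); n=np.array([f[1],-f[0]])
# key: brightness profile along block line, sampled via rays at key-top height, both views
for nm,D in(("top",T),("side",S)):
    g=cv2.cvtColor(D["color"],cv2.COLOR_RGB2GRAY).astype(np.float32)
    b=D["color"][...,0].astype(np.float32)-D["color"][...,1]
    off=np.arange(-34,35,2)/1000; pr=[];pb=[]
    for o in off:
        X=np.array([[*(c+f*o+n*w),.064] for w in np.linspace(-.015,.015,13)]); q=proj(D,X).astype(np.float32)
        pr.append(cv2.remap(g,q[:,:1],q[:,1:],cv2.INTER_LINEAR).mean());pb.append(cv2.remap(b,q[:,:1],q[:,1:],cv2.INTER_LINEAR).mean())
    print(nm,[(int(o*1000),int(a),int(k)) for o,a,k in zip(off,pr,pb)])
for nm,D in(("topz",T),("sidez",S)):
    Q=cloud(D).reshape(-1,3); r=Q[:,:2]-c; a=r@f; w=r@n; m=(abs(w)<.02)&(abs(a)<.03)&(Q[:,2]>.045)&(Q[:,2]<.075)
    print(nm,[(o,round(float(np.mean(Q[m&(abs(a*1000-o)<1.5),2])*1000),1)) for o in range(-27,28,3)])
# bar: local frame from rough yaw
y=np.radians(11); ux=np.array([np.cos(y),np.sin(y)]);uy=np.array([-ux[1],ux[0]])
g0=np.array([.4562,-.2206])
Q=P.reshape(-1,3);col=T["color"].reshape(-1,3).astype(int);r=Q[:,:2]-g0;a=r@ux;w=r@uy
gray=(abs(col[:,0]-col[:,2])<22)&(col.max(1)>50)
m=gray&(abs(w)<.035)&(a>-.12)&(a<.055)&(Q[:,2]>.03)
q=Q[m]; A=np.c_[q,np.ones(len(q))]
Z=np.c_[q[:,:2]-g0,np.ones(len(q))]
for _ in range(4):
    s,*_r=np.linalg.lstsq(Z,q[:,2],rcond=None); e=q[:,2]-Z@s; k=abs(e)<.006; q=q[k];Z=Z[k]
print("bar top plane slope",s, "n",len(q),"slope angle",np.degrees(np.arctan(np.hypot(*s[:2]))),"dir",np.degrees(np.arctan2(s[1],s[0])))
rr=cv2.minAreaRect((q[:,:2]*1000).astype(np.float32));print("bar rect",rr)
# mid-line per slice
aa=(q[:,:2]-g0)@ux; ww=(q[:,:2]-g0)@uy
for lo in np.arange(-.11,.07,.02):
    t=ww[(aa>lo)&(aa<lo+.02)]
    if len(t)>5: print(round((lo+.01)*1000),np.round([t.min()*1000,t.max()*1000],1))
dark=(col.max(1)<40)&(abs(w)<.03)&(abs(a)<.05)&(Q[:,2]>.06)
h=Q[:,2]-(np.c_[r,np.ones(len(r))]@s); t=dark&(h>.028)
print("grip top",t.sum(),np.median(h[t]),cv2.minAreaRect((Q[t][:,:2]*1000).astype(np.float32)),Q[t].mean(0))
```

```text
top [(-34, 108, -2), (-32, 80, -1), (-30, 65, -2), (-28, 70, -3), (-26, 74, -4), (-24, 75, -5), (-22, 74, -4), (-20, 74, -4), (-18, 74, -4), (-16, 74, -4), (-14, 74, -5), (-12, 74, -4), (-10, 77, -1), (-8, 87, 0), (-6, 92, 1), (-4, 92, 0), (-2, 83, -1), (0, 76, -3), (2, 73, -4), (4, 69, -4), (6, 63, -4), (8, 65, -4), (10, 69, -4), (12, 72, -4), (14, 74, -4), (16, 73, -4), (18, 72, -4), (20, 72, -4), (22, 72, -4), (24, 71, -4), (26, 72, -4), (28, 74, -4), (30, 84, -2), (32, 102, -2), (34, 109, -1)]
side [(-34, 58, -1), (-32, 58, -1), (-30, 58, -1), (-28, 57, 0), (-26, 61, -1), (-24, 74, -2), (-22, 88, -3), (-20, 94, -3), (-18, 95, -3), (-16, 96, -3), (-14, 96, -3), (-12, 98, -2), (-10, 102, -2), (-8, 108, -1), (-6, 110, 0), (-4, 106, 0), (-2, 96, 0), (0, 83, 0), (2, 82, -1), (4, 87, -2), (6, 92, -3), (8, 91, -3), (10, 89, -3), (12, 88, -3), (14, 89, -3), (16, 92, -3), (18, 94, -3), (20, 95, -3), (22, 95, -4), (24, 95, -4), (26, 95, -4), (28, 95, -4), (30, 95, -4), (32, 94, -4), (34, 87, -3)]
topz [(-27, 57.8), (-24, 55.5), (-21, 55.9), (-18, 57.2), (-15, 56.7), (-12, 57.8), (-9, 64.2), (-6, 63.8), (-3, 61.1), (0, 57.3), (3, 57.9), (6, 58.1), (9, 58.0), (12, 57.0), (15, 57.0), (18, 58.2), (21, 56.7), (24, 56.1), (27, 56.9)]
sidez [(-27, 56.8), (-24, 56.8), (-21, 57.0), (-18, 56.7), (-15, 58.7), (-12, nan), (-9, 62.2), (-6, 62.3), (-3, 59.3), (0, 58.8), (3, 56.4), (6, 56.1), (9, 56.7), (12, 57.0), (15, 56.8), (18, 56.3), (21, 56.3), (24, 56.3), (27, 55.1)]
bar top plane slope [0.38887363 0.09129846 0.08104211] n 426 slope angle 21.774102432253695 dir 13.212424367377919
bar rect ((441.4759521484375, -223.4964599609375), (139.78762817382812, 35.982120513916016), 11.744824409484863)
-80 [-18.1  15.9]
-60 [-18.7  17. ]
-40 [-18.   16.8]
-20 [ 4.6 17.9]
0 [ 7.7 17. ]
20 [-17.4  17.3]
40 [-17.3  17.6]
60 [-16.3  17.1]
grip top 125 0.03428715046811531 ((453.27142333984375, -221.40298461914062), (58.004478454589844, 16.097076416015625), 12.231300354003906) [ 0.45238663 -0.22071145  0.11384049]
  return _methods._mean(a, axis=axis, dtype=dtype,
  ret = ret.dtype.type(ret / rcount)
```

```bash
cat > to.py <<'E'
import sys,numpy as np
from bench import ctrl
from scipy.spatial.transform import Rotation as R
x,y,z,yaw=map(float,sys.argv[1:5]); s=ctrl.get_state(); M=R.from_rotvec(s["tool_rot"]).as_matrix()
d=M.T@(np.array([x,y,z])-np.array(s["position"])*1000); a=np.degrees(np.arctan2(M[1,0],M[0,0]))
print("t",round(s["time"],2),"pos",np.round(s["position"]*1000,1),"yaw",a.round(2),"tilt",M[:2,2].round(3),"F",s["ft_force"].round(1),"M",s["torque"].round(2),"w",round(s["grip_width"]*87,1),"| need",d.round(1),"twist",round(-np.radians(yaw-a),3))
E
python3 -m inch '[[0,40,-32,0,0],[0,40,-32,0,0],[0,40,-32,0,0],[0,40,-32,0,0],[0,40,-32,0,0]]' 
python3 -m inch '[[0,40,-32,0,0],[0,40,-32,0,0],[0,40,-32,0,0],[0,0,0,0,0.122],[0,0,0,0,0]]' 
python3 to.py 456.5 -220.7 150 11.7
```

```text
time: 0.72
position: [0.346, -0.3963, 0.218]
tool_rot: [-3.097, -0.495, 0.006]
ft_force: [1.5, 0.0, 0.4]
grip_width: 0.541
time: 1.35
position: [0.434, -0.2573, 0.2169]
tool_rot: [-3.119, -0.316, 0.008]
ft_force: [-0.1, -0.8, 0.5]
grip_width: 0.498
t 1.35 pos [ 434.  -257.3  216.9] yaw 11.58 tilt [-0.006  0.006] F [-0.1 -0.8  0.5] M [ 0.01 -0.   -0.06] w 43.3 | need [ 29.7 -30.8  67. ] twist -0.002
```

```bash
python3 -m inch '[[0,30,-31,0,0],[0,0,0,40,0],[0,0,0,27,0],[0,0,0,0,0]]' >/dev/null
python3 to.py 456.5 -220.7 88.5 11.7
python3 - <<'E'
from h import *
from bench import ctrl
T=ctrl.get_image("top");S=ctrl.get_image("side")
a=crop(T,370,165,100,115,4);b=crop(S,330,70,95,115,4.2)
im=np.zeros((483,800,3),np.uint8);im[:460,:400]=a;im[:483,400:400+b.shape[1]]=b[:483]
cv2.imwrite("pics/pre.png",im)
E
```

```text
t 1.85 pos [ 456.4 -221.8  148.2] yaw 11.81 tilt [-0.005  0.006] F [-0.5 -0.5  0.2] M [ 0.03 -0.02  0.  ] w 43.5 | need [ 0.6 -0.7 59.7] twist 0.002
```

View pics/pre.png

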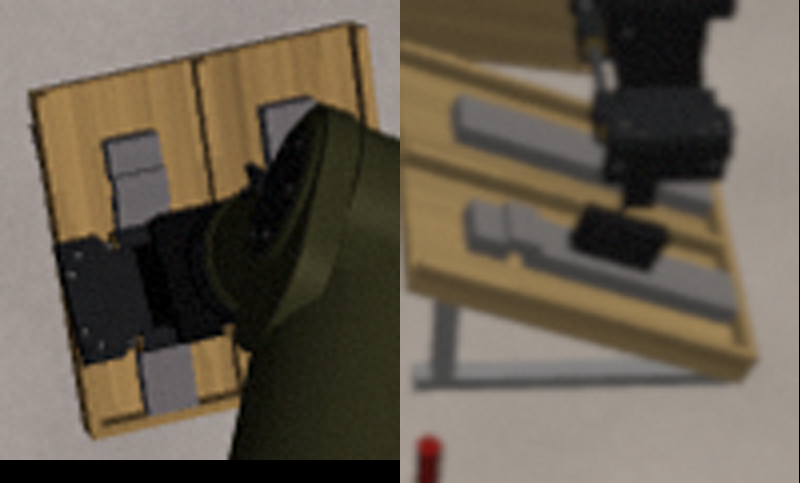

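The gripper straddles the grip block (about (620,235) in the right crop), aligned with the bar. Descending and closing now.

```bash
python3 -m inch '[[0,0,-1,25,0],[0,0,0,20,0],[0,0,0,10,0],[0,0,0,3,0],[0,0,0,1,0]]' >/dev/null
python3 to.py 456.5 -220.7 88.5 11.7
python3 -m inch '[[-1,0,0,0,0],[-1,0,0,0,0],[-1,0,0,0,0],[-1,0,0,0,0],[-1,0,0,0,0]]' 30 >/dev/null
python3 to.py 456.5 -220.7 88.5 11.7
```

```text
t 2.58 pos [ 461.9 -226.    97.2] yaw 11.66 tilt [ 0.009 -0.003] F [ 0.5  0.1 -0.1] M [0.05 0.   0.01] w 43.7 | need [-4.2 -6.3  8.6] twist -0.001
t 3.2 pos [ 461.7 -224.7   98.2] yaw 11.72 tilt [ 0.008 -0.001] F [-0.7  0.4 -0.4] M [ 0.17  0.15 -0.02] w 15.9 | need [-4.4 -5.   9.7] twist 0.0
```

```bash
python3 -m inch '[[0,0,0,0,0],[0,0,0,0,0],[0,-4,-4,2,0],[0,0,0,0,0]]' >/dev/null
python3 to.py 456.5 -220.7 88.5 11.7
python3 -m inch '[[0,0,0,3,0],[0,0,0,3,0],[0,0,0,0,0]]' >/dev/null
python3 to.py 456.5 -220.7 88.5 11.7
```

```text
t 3.7 pos [ 457.5 -222.9   96.4] yaw 11.68 tilt [ 0.01  -0.004] F [ 0.1 -0.4 -0.2] M [-0.01  0.02 -0.02] w 42.0 | need [-0.6 -2.4  7.9] twist -0.0
t 4.08 pos [ 457.6 -223.1   90. ] yaw 11.67 tilt [ 0.01  -0.004] F [-0.3 -0.4  0.6] M [ 0.01  0.02 -0.02] w 43.2 | need [-0.6 -2.6  1.5] twist -0.001
```

```bash
python3 -m inch '[[-1,0,0,0.5,0],[-1,0,0,0,0],[-1,0,0,0,0],[-1,0,0,0,0]]' 30 >/dev/null
python3 to.py 456.5 -220.7 88.5 11.7
python3 -m inch '[[-1,0,0,-10,0],[-1,0,0,-20,0],[-1,0,0,-40,0],[-1,0,0,-40,0],[-1,0,0,-40,0]]' >/dev/null
python3 to.py 478.2 111.3 240 99.35
python3 - <<'E'
from h import *
from bench import ctrl
T=ctrl.get_image("top");S=ctrl.get_image("side")
a=crop(T,370,165,100,115,4);b=crop(S,330,50,95,115,4.2)
im=np.zeros((483,800,3),np.uint8);im[:460,:400]=a;im[:483,400:400+b.shape[1]]=b[:483]
cv2.imwrite("pics/lift.png",im)
E
```

```text
t 4.58 pos [ 457.6 -223.7   89.5] yaw 11.66 tilt [ 0.011 -0.005] F [ 0.2 -2.9 -1.9] M [-0.3   0.13  0.04] w 15.7 | need [-0.5 -3.2  1. ] twist -0.001
t 5.2 pos [ 451.1 -219.6  238.3] yaw 11.74 tilt [-0.004  0.005] F [ 0.6 -0.9 -4.6] M [-0.06 -0.04 -0.06] w 15.7 | need [ 9.380e+01 -3.184e+02 -1.000e-01] twist -1.529
```

View pics/lift.png

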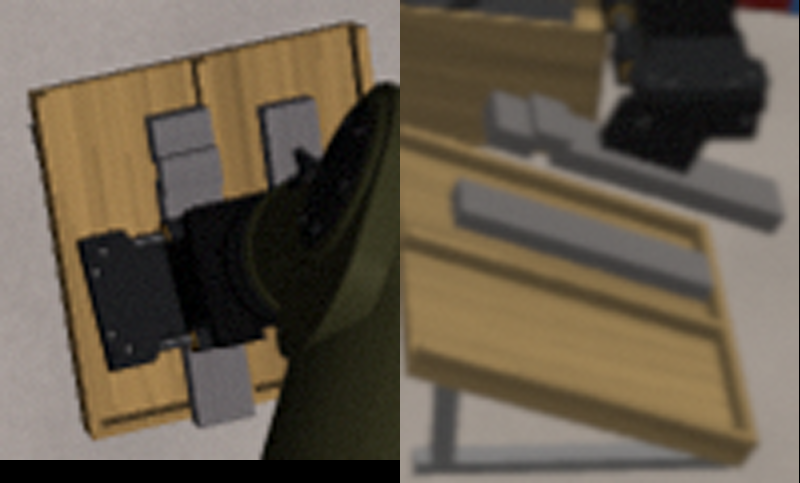

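The bar is lifted in the pads at the slope's angle, boss (about (510,110) in the right crop) uphill. The plain bar is undisturbed. Carrying it over now.

```bash
python3 -m inch '[[-1,13,-46,0,0],[-1,13,-46,0,0],[-1,13,-46,0,0],[-1,13,-46,0,0],[-1,13,-46,0,0]]' >/dev/null
python3 -m inch '[[-1,13,-46,0,0],[-1,13,-46,0,0],[-1,0,0,0,-0.17],[-1,0,0,0,-0.17],[-1,0,0,0,-0.17]]' >/dev/null
python3 -m inch '[[-1,0,0,0,-0.17],[-1,0,0,0,-0.17],[-1,0,0,0,-0.17],[-1,0,0,0,-0.17],[-1,0,0,0,-0.17]]' >/dev/null
python3 to.py 478.2 111.3 180 99.35
```

```text
t 7.17 pos [461.9 125.2 220. ] yaw 92.44 tilt [-0.031  0.003] F [-0.3  1.6 -5.2] M [-0.06 -0.18  0.01] w 15.8 | need [-14.7  16.9  39.5] twist -0.121
```

```bash
python3 -m inch '[[-1,-14,17,0,0],[-1,0,0,0,-0.12],[-1,0,0,0,0]]' >/dev/null
python3 to.py 478.2 111.3 150 99.35
```

```text
t 7.55 pos [476.5 111.6 214.9] yaw 99.6 tilt [-0.039  0.002] F [-0.3  0.9 -4.2] M [-0.08 -0.19  0.02] w 15.6 | need [-1.1  4.1 64.8] twist 0.004
```

```bash
python3 -m inch '[[-1,-1,2,30,0],[-1,0,0,30,0],[-1,0,0,20,0],[-1,0,0,0,0]]' >/dev/null
python3 to.py 478.2 111.3 120 99.35
```

```text
t 8.05 pos [473.1 110.7 130.3] yaw 99.11 tilt [-0.042  0.001] F [ 0.2 -0.5 -4.5] M [-0.06 -0.24 -0.01] w 15.7 | need [-0.3  5.5 10. ] twist -0.004
```

```bash
python3 -m inch '[[-1,0,5.5,6,0],[-1,0,0,6,0],[-1,0,0,0,0]]' 12 >/dev/null
python3 to.py 478.2 111.3 100 99.35
python3 -m inch '[[-1,0,0,5,0],[-1,0,0,5,0],[-1,0,0,0,0]]' >/dev/null
python3 to.py 478.2 111.3 100 99.35
```

```text
t 8.43 pos [479.6 112.  118.9] yaw 99.0 tilt [-0.039  0.001] F [ 0.4  0.  -4.6] M [-0.02 -0.21  0.02] w 16.3 | need [-0.6 -0.8 18.9] twist -0.006
t 8.8 pos [480.2 112.6 109.4] yaw 99.01 tilt [-0.036  0.002] F [-0.1 -0.2 -4.6] M [-0.02 -0.23  0.01] w 15.9 | need [-1.1 -1.9  9.5] twist -0.006
```

```bash
python3 -m inch '[[-1,0,-1,4,0],[-1,0,0,4,0],[-1,0,0,0,0]]' >/dev/null
python3 to.py 478.2 111.3 80 99.35
python3 - <<'E'
from h import *
from bench import ctrl
T=ctrl.get_image("top");S=ctrl.get_image("side")
a=crop(T,225,190,125,85,3.2);b=crop(S,310,150,110,160,3.6)
im=np.zeros((580,800,3),np.uint8);im[:272,:400]=a;im[:576,400:796]=b
cv2.imwrite("pics/low.png",im)
E
```

```text
t 9.18 pos [479.2 112.7 101.3] yaw 99.02 tilt [-0.036  0.002] F [ 0.1  0.2 -4.4] M [-0.05 -0.26 -0.02] w 16.1 | need [-1.4 -0.5 21.3] twist -0.006
```

View pics/low.png

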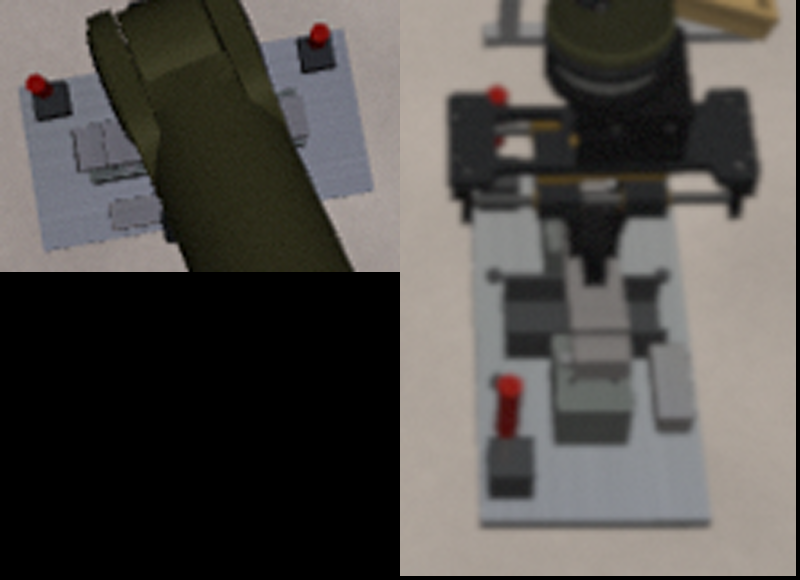

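The boss end is above the keyed block at (600,350) in the right crop, apparently near level. Measuring the bar's attitude from range data.

```bash
cat > bar.py <<'E'
from h import *
from bench import ctrl
import sys
lo,hi=map(float,sys.argv[1:3])
c=np.array([.4666,.1817]);p=np.array([.4877,.0535]);f=(c-p)/np.linalg.norm(c-p);n=np.array([f[1],-f[0]])
for nm in("top","side"):
    D=ctrl.get_image(nm);Q=cloud(D).reshape(-1,3);r=Q[:,:2]-c;a=r@f*1000;w=r@n*1000;z=Q[:,2]*1000;col=D["color"].reshape(-1,3).astype(int)
    m=(z>lo)&(z<hi)&(abs(w)<40)&(col.max(1)>45)
    for s in((-180,-165),(-165,-150),(-150,-135),(-135,-120),(-120,-105),(-40,-20),(-20,-12),(-12,-4),(-4,4),(4,12),(12,20),(20,28),(28,36),(36,44)):
        k=m&(a>=s[0])&(a<s[1])
        if k.sum()>8: print(nm,s,k.sum(),"z",np.median(z[k]).round(1),"w",np.percentile(w[k],[3,97]).round(1),"roll",np.polyfit(w[k],z[k],1)[0].round(3))
    k=m&(a>-60)&(abs(w)<15); print(nm,"end a max",np.sort(a[k])[-8:].round(1), "min",np.sort(a[m&(a<-60)])[:8].round(1))
E
python3 bar.py 66 125
```

```text
top (-165, -150) 65 z 74.7 w [-19.2  15.2] roll -0.111
top (-150, -135) 24 z 75.8 w [-16.4  16.4] roll -0.16
top (-20, -12) 14 z 110.6 w [-17.7  -2.8] roll 0.501
top (-12, -4) 34 z 112.3 w [-17.6  12.9] roll 0.285
top (-4, 4) 43 z 114.7 w [-15.9  16.9] roll 0.03
top (4, 12) 38 z 114.4 w [-17.1  16.2] roll -0.033
top (12, 20) 44 z 112.0 w [-17.5  17.4] roll 0.035
top (20, 28) 43 z 114.0 w [-16.7  17.9] roll -0.084
top (28, 36) 29 z 113.3 w [-17.1  16.9] roll 0.02
top end a max [542.9 543.4 543.5 544.6 545.  546.  546.6 547.6] min [-917.4 -917.1 -916.7 -916.3 -916.1 -916.  -915.9 -915.8]
side (-150, -135) 22 z 78.2 w [-19.7  -2.2] roll -0.071
side (-40, -20) 87 z 102.3 w [-17.7  15.7] roll -0.054
side (-20, -12) 22 z 110.8 w [-16.6  17.1] roll -0.147
side (-12, -4) 43 z 112.1 w [-15.5  17. ] roll -0.287
side (-4, 4) 39 z 114.4 w [-17.5  15.9] roll -0.058
side (4, 12) 63 z 113.3 w [-17.2  16.9] roll -0.002
side (12, 20) 44 z 112.2 w [-16.8  17.2] roll -0.039
side (20, 28) 42 z 113.5 w [-17.7  17.7] roll -0.097
side (28, 36) 96 z 109.7 w [-17.5  16.3] roll -0.089
side end a max [349.7 349.7 349.7 350.  350.2 350.3 350.4 350.5] min [-922.2 -922.2 -921.7 -921.6 -921.5 -921.2 -920.8 -920.1]
```

```bash
for i in 1 2; do python3 -m inch '[[-1,0,0,3,0],[-1,0,0,3,0],[-1,0,0,0,0]]' >/dev/null
python3 to.py 478.2 111.3 80 99.35; done
```

```text
t 9.75 pos [479.3 112.9  95.4] yaw 99.0 tilt [-0.035  0.002] F [-0.3 -0.3 -3.7] M [-0.12 -0.24  0.01] w 16.0 | need [-1.5 -0.8 15.4] twist -0.006
t 10.12 pos [479.2 113.2  89.1] yaw 99.01 tilt [-0.034  0.002] F [ 0.7  0.3 -2.6] M [-0.06 -0.25  0.03] w 16.0 | need [-1.7 -1.   9.1] twist -0.006
```

```bash
python3 -m inch '[[-1,0,0,3,0],[-1,0,0,0,0]]' >/dev/null
python3 to.py 478.2 111.3 80 99.35
python3 -m inch '[[-1,0,0,2,0],[-1,0,0,0,0]]' >/dev/null
python3 to.py 478.2 111.3 80 99.35
python3 bar.py 66 100
```

```text
t 10.38 pos [479.2 113.2  85.9] yaw 99.01 tilt [-0.034  0.002] F [-1.6 -0.  -2.9] M [-0.03 -0.21  0.03] w 15.9 | need [-1.8 -1.1  5.9] twist -0.006
t 10.62 pos [479.3 113.3  84.4] yaw 99.0 tilt [-0.034  0.002] F [-0.7 -0.2 -0.6] M [ 0.01 -0.04  0.02] w 15.8 | need [-1.9 -1.3  4.4] twist -0.006
top (-180, -165) 19 z 72.7 w [-18.3  15.5] roll 0.014
top (-165, -150) 72 z 73.5 w [-18.4  16.3] roll -0.014
top (-150, -135) 27 z 73.2 w [-15.8  16.4] roll 0.029
top (-20, -12) 13 z 84.9 w [-16.6  -3.7] roll 0.265
top (-12, -4) 33 z 84.4 w [-18.5  12.7] roll 0.122
top (-4, 4) 40 z 85.2 w [-16.8  15.8] roll 0.041
top (4, 12) 38 z 82.8 w [-17.8  17.5] roll 0.013
top (12, 20) 41 z 78.9 w [-17.   16.8] roll 0.02
top (20, 28) 39 z 80.5 w [-17.4  17.9] roll -0.024
top (28, 36) 17 z 79.8 w [-15.3  15.4] roll 0.014
top end a max [540.9 541.  541.1 541.4 542.4 543.  543.5 543.9] min [-916.4 -914.6 -914.3 -914.3 -912.4 -912.  -911.8 -911.7]
side (-135, -120) 19 z 74.2 w [-19.4  -0.7] roll 0.042
side (-40, -20) 113 z 77.9 w [-18.   16.5] roll -0.067
side (-20, -12) 26 z 83.3 w [-17.2  17. ] roll -0.295
side (-12, -4) 38 z 84.5 w [-16.4  15.6] roll -0.101
side (-4, 4) 50 z 84.2 w [-17.8  16.4] roll -0.017
side (4, 12) 64 z 81.3 w [-18.1  16.3] roll -0.048
side (12, 20) 48 z 78.9 w [-17.8  17. ] roll -0.019
side (20, 28) 40 z 79.9 w [-15.1  16.9] roll -0.1
side (28, 36) 74 z 75.3 w [-16.7  15.5] roll -0.014
side end a max [349.4 349.5 349.5 349.5 349.8 349.8 350.2 350.4] min [-921.9 -921.9 -921.4 -920.2 -919.7 -919.7 -919.1 -919. ]
```

The bar now rests on the plain block (top 73 mm) and rides on the key (about 80 mm at the boss end). I estimate the notch needs roughly -2 mm along the bar, so I'll feel for it with light pressure.

```bash
python3 -m inch '[[-1,0,0,1.5,0.006],[-1,-1,0,0.5,0],[-1,0,0,0,0]]' >/dev/null
python3 to.py 478.2 111.3 80 99.35
python3 -m inch '[[-1,-1,0,0.5,0],[-1,0,0,0,0]]' >/dev/null
python3 to.py 478.2 111.3 80 99.35
python3 -m inch '[[-1,-1,0,0.5,0],[-1,0,0,0,0]]' >/dev/null
python3 to.py 478.2 111.3 80 99.35
```

```text
t 11.1 pos [479.5 113.3  84.3] yaw 98.71 tilt [-0.034  0.002] F [ 0.1  0.4 -1. ] M [-0.04 -0.07  0.1 ] w 16.1 | need [-1.8 -1.4  4.4] twist -0.011
t 11.35 pos [479.5 113.4  84.2] yaw 98.74 tilt [-0.034  0.003] F [-0.3  0.7  1.9] M [-0.01  0.17  0.09] w 15.8 | need [-1.9 -1.4  4.3] twist -0.011
t 11.6 pos [479.5 113.3  84.2] yaw 98.76 tilt [-0.034  0.004] F [-1.3  1.1  2.9] M [0.09 0.33 0.07] w 15.9 | need [-1.8 -1.5  4.3] twist -0.01
```

```bash
python3 -m inch '[[-1,-2,0,1,-0.015],[-1,0,0,0,0]]' >/dev/null
python3 to.py 478.2 111.3 80 99.35
python3 -m inch '[[-1,-3,0,1,0],[-1,0,0,0,0]]' >/dev/null
python3 to.py 478.2 111.3 80 99.35
```

```text
t 11.85 pos [479.7 113.2  84.2] yaw 99.62 tilt [-0.034  0.007] F [-0.7  0.3  1.3] M [-0.1   0.05 -0.23] w 15.6 | need [-1.6 -1.7  4.2] twist 0.005
t 12.1 pos [480.5 109.2  82.2] yaw 99.62 tilt [-0.034  0.006] F [-0.1  0.4 -2.5] M [-0.12 -0.29 -0.01] w 16.0 | need [ 2.4 -1.8  2.3] twist 0.005
```

```bash
python3 bar.py 66 100 | grep -v "end a"
```

```text
top (-180, -165) 39 z 72.6 w [-15.7  18. ] roll -0.059
top (-165, -150) 64 z 72.8 w [-16.9  17.8] roll -0.06
top (-40, -20) 13 z 77.8 w [-17.5  -4.5] roll 0.469
top (-20, -12) 30 z 81.5 w [-16.5  12.1] roll -0.082
top (-12, -4) 40 z 81.2 w [-17.8  16.1] roll -0.019
top (-4, 4) 36 z 81.7 w [-16.7  16.5] roll 0.022
top (4, 12) 39 z 75.8 w [-17.7  16.1] roll -0.068
top (12, 20) 41 z 75.0 w [-17.6  17.5] roll 0.001
top (20, 28) 31 z 75.3 w [-17.3  15.9] roll -0.103
side (-135, -120) 14 z 74.7 w [-17.4  -0.6] roll -0.047
side (-40, -20) 90 z 75.3 w [-17.2  16.5] roll -0.02
side (-20, -12) 39 z 80.6 w [-17.   16.3] roll -0.162
side (-12, -4) 46 z 81.0 w [-17.3  15.9] roll -0.058
side (-4, 4) 57 z 80.9 w [-18.8  16.3] roll -0.044
side (4, 12) 56 z 75.2 w [-18.6  16.2] roll -0.008
side (12, 20) 45 z 74.9 w [-17.4  16.5] roll -0.056
side (20, 28) 63 z 73.9 w [-17.5  14.7] roll -0.031
```

```bash
python3 -m inch '[[-1,0,0,2,0],[-1,0,0,0,0]]' >/dev/null
python3 to.py 478.2 111.3 80 99.35
python3 -m inch '[[-1,0,0,2,0],[-1,0,0,0,0]]' >/dev/null
python3 to.py 478.2 111.3 80 99.35
python3 bar.py 66 100 | egrep "\((4|12|20|-165|-180|-12|-20),"
```

```text
t 12.45 pos [480.3 109.5  81.1] yaw 99.6 tilt [-0.034  0.006] F [-0.6  0.3 -0.2] M [ 0.04 -0.13 -0.03] w 15.6 | need [ 2.1 -1.8  1.2] twist 0.004
t 12.7 pos [480.4 109.5  80.9] yaw 99.59 tilt [-0.035  0.005] F [ 0.1  0.3 -4.9] M [ 0.11 -0.19  0.03] w 16.1 | need [ 2.1 -1.8  1. ] twist 0.004
top (-180, -165) 41 z 72.9 w [-16.3  17.8] roll 0.025
top (-165, -150) 64 z 73.0 w [-16.1  17.7] roll -0.032
top (-20, -12) 27 z 80.5 w [-16.7   6.8] roll -0.072
top (-12, -4) 42 z 80.0 w [-17.9  15.8] roll 0.092
top (4, 12) 39 z 73.4 w [-17.3  16. ] roll 0.008
top (12, 20) 39 z 73.3 w [-17.9  16.9] roll -0.031
top (20, 28) 32 z 73.7 w [-17.1  16.1] roll 0.043
side (-20, -12) 39 z 78.6 w [-17.2  16.9] roll -0.19
side (-12, -4) 48 z 78.8 w [-17.3  15.6] roll -0.022
side (4, 12) 49 z 72.9 w [-18.3  16.1] roll -0.042
side (12, 20) 47 z 73.2 w [-18.7  16.4] roll -0.02
side (20, 28) 57 z 72.5 w [-17.6  16.5] roll -0.047
```

Both ends now read 73 mm and the boss top 79 mm, so the notch has dropped over the key. I'll nudge it lengthwise to confirm it is captive, press, then release.

```bash
python3 -m inch '[[-1,3,0,1,0],[-1,0,0,0,0]]' >/dev/null
python3 to.py 478.2 111.3 80 99.35
python3 -m inch '[[-1,4,0,1,0],[-1,0,0,0,0]]' >/dev/null
python3 to.py 478.2 111.3 80 99.35
python3 -m inch '[[-1,-2,0,2,0],[-1,0,0,0,0]]' >/dev/null
python3 to.py 478.2 111.3 80 99.35
```

```text
t 13.05 pos [480.4 109.4  80.8] yaw 99.5 tilt [-0.035  0.   ] F [-1.   3.2 -1.2] M [0.76 0.02 0.07] w 16.2 | need [ 2.2 -1.8  0.9] twist 0.003
t 13.3 pos [480.5 109.6  80.7] yaw 99.4 tilt [-0.035 -0.006] F [-1.1  2.3  0.1] M [0.68 0.05 0.08] w 16.2 | need [ 2.1 -1.9  0.8] twist 0.001
t 13.55 pos [480.5 109.4  80.3] yaw 99.46 tilt [-0.035 -0.005] F [ 0.7 -1.8 -2.3] M [-0.32 -0.27  0.04] w 15.9 | need [ 2.2 -2.   0.3] twist 0.002
```

```bash
python3 -m inch '[[-0.3,0,0,0,0],[0,0,0,0,0],[0,0,0,0,0],[0,0,0,0,0]]' >/dev/null
python3 to.py 478.2 111.3 80 99.35
python3 -m inch '[[0,0,0,-15,0],[0,0,0,-30,0],[0,0,0,-40,0],[0,0,0,-40,0],[0,0,0,-40,0]]' >/dev/null
python3 -m inch '[[0,-30,0,-20,0],[0,-50,0,0,0],[0,-50,0,0,0],[0,-50,0,0,0],[0,0,0,0,0]]' >/dev/null
python3 to.py 478.2 111.3 80 99.35
python3 bar.py 66 100 | grep -v "end a"
python3 - <<'E'
from h import *
from bench import ctrl
T=ctrl.get_image("top");S=ctrl.get_image("side")
a=crop(T,225,190,125,85,3.2);b=crop(S,310,150,110,160,3.6)
im=np.zeros((580,800,3),np.uint8);im[:272,:400]=a;im[:576,400:796]=b;im[280:530,:400]=cv2.resize(T["color"][:,:,::-1],(400,250))
cv2.imwrite("pics/done.png",im)
E
```

```text
t 14.05 pos [480.7 109.5  79.2] yaw 99.45 tilt [-0.035 -0.004] F [-0.3  0.7 -0.5] M [-0.   -0.14 -0.  ] w 41.9 | need [ 2.2 -2.2 -0.7] twist 0.002
t 15.3 pos [520.2 -69.7 281.6] yaw 99.83 tilt [-0.021 -0.005] F [-0.9  0.8 -0.1] M [-0.01 -0.11 -0.  ] w 43.8 | need [185.9  -6.2 201.5] twist 0.008
top (-180, -165) 39 z 73.2 w [-16.4  17.5] roll 0.019
top (-165, -150) 71 z 72.8 w [-16.4  17.2] roll 0.007
top (-150, -135) 69 z 73.0 w [-16.8  16.7] roll -0.05
top (-135, -120) 74 z 73.3 w [-17.4  16.5] roll -0.004
top (-120, -105) 71 z 72.9 w [-16.7  16.9] roll 0.007
top (-40, -20) 98 z 73.3 w [-17.2  16.7] roll 0.009
top (-20, -12) 39 z 78.2 w [-16.1  16.8] roll -0.001
top (-12, -4) 38 z 79.2 w [-17.7  15.3] roll 0.06
top (-4, 4) 40 z 78.5 w [-16.8  16.9] roll 0.097
top (4, 12) 38 z 72.8 w [-17.3  16.1] roll -0.017
top (12, 20) 38 z 72.4 w [-18.2  16.9] roll -0.041
top (20, 28) 33 z 72.3 w [-17.1  16. ] roll -0.036
side (-180, -165) 37 z 72.6 w [-16.9  16.2] roll 0.002
side (-165, -150) 66 z 72.5 w [-18.5  16.8] roll -0.024
side (-150, -135) 65 z 72.3 w [-17.6  16.8] roll -0.067
side (-135, -120) 47 z 72.8 w [-18.4  15.9] roll 0.036
side (-120, -105) 37 z 72.3 w [-18.4  16.8] roll 0.028
side (-40, -20) 87 z 72.6 w [-17.3  16.1] roll -0.021
side (-20, -12) 40 z 78.1 w [-17.9  16.5] roll -0.019
side (-12, -4) 43 z 78.3 w [-17.4  14.7] roll -0.027
side (-4, 4) 58 z 77.8 w [-18.7  16. ] roll 0.035
side (4, 12) 57 z 73.0 w [-19.   16.3] roll 0.059
side (12, 20) 42 z 72.6 w [-18.2  16.3] roll -0.024
side (20, 28) 60 z 71.3 w [-18.2  15. ] roll 0.006
```

View pics/done.png

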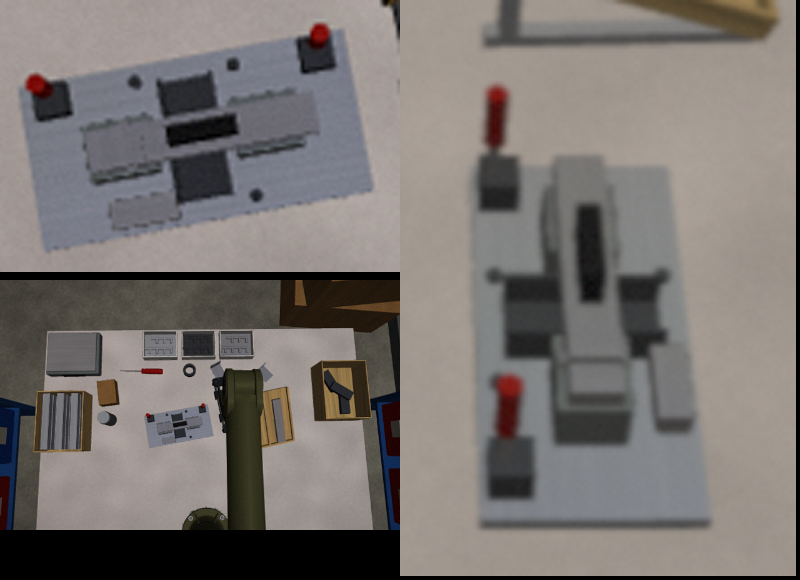

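The bar lies level and square on both blocks, boss over the keyed block at (600,380) in the right crop. The gripper is clear and the arm is still, so I'm handing in.

```bash
python3 -m inch '[[0,0,0,0,0],[0,0,0,0,0]]' >/dev/null; python3 -c "
from bench import ctrl
s=ctrl.get_state();print(s['time'],abs(s['qd']).max(),s['ft_force']);print(ctrl.close_job())"
```

```text
15.75 0.009018396388598438 [-0.42974251  0.3156848  -0.01811835]
the job is handed in; nothing more can be done
None
```

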